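Put the soldering consumables back in their own colour trays

TASK

The solder reel, the roll of black tape and the flux pot are each lying in the wrong tray. Park one of them on the grey mat to make room, then move them round until each lies upright in the middle of the tray of its own colour: green-and-white reel in the green tray, black tape in the black tray, yellow-lidded flux pot in the yellow tray. Keep them upright all the time, leave the mat empty, and do not disturb the side cutters or the white terminal strip.

Things in the scene. Friction and masses are not known exactly. Their poses are not given: they have to be found in the camera images.
- solder_reel: reel of solder wire with green flanges and white sides, a round drum 60 mm in diameter and 28 mm tall, standing on its flange, about 0.25 kg. Origin: centre of its underside, z up along its axis. At the start it lies in the black tray
- black_tape: roll of black insulating tape lying flat, 60 to 62 mm in diameter and 19 mm tall, about 0.05 kg; solid for the fingers, so grip it across the outside. Origin: centre of its underside, z up along its axis. At the start it lies in the yellow tray
- flux_pot: small round tin of flux: white body 40 mm in diameter up to 12 mm height, yellow lid 42 mm in diameter from 13 to 22 mm height, about 0.05 kg. Origin: centre of its underside, z up. At the start it stands in the green tray
- green_tray: bright green tray; a fixed moulded tray 92 x 92 mm, 8 mm high, with 4 mm walls and a 4 mm thick floor, so its open well is 84 x 84 mm and 4 mm deep. Origin: centre of its underside, z up; x and y along its sides (turned by up to 0.25 rad)
- black_tray: black tray; a fixed moulded tray 92 x 92 mm, 8 mm high, with 4 mm walls and a 4 mm thick floor, so its open well is 84 x 84 mm and 4 mm deep. Origin: centre of its underside, z up; x and y along its sides (turned by up to 0.25 rad)
- yellow_tray: yellow tray; a fixed moulded tray 92 x 92 mm, 8 mm high, with 4 mm walls and a 4 mm thick floor, so its open well is 84 x 84 mm and 4 mm deep. Origin: centre of its underside, z up; x and y along its sides (turned by up to 0.25 rad)
- grey_mat: light grey flat mat 96 x 96 mm, 3 mm thick, fixed, empty at the start: the free spot. Origin: centre of its underside, z up
- side_cutters: side cutters with red handles lying flat on the bench, 58 x 134 mm, 20 mm high, a bystander: leave alone. Origin: centre of its underside, its length along its y
- terminal_strip: small white four-way terminal strip lying on the bench, 22 x 48 mm, 18 mm high, a bystander: leave alone. Origin: centre of its underside, its length along its y
There are look-alikes about, which are no part of the job. Leave any pink or purple look-alike of the flux_pot alone.

How it is judged:
By the outcome, as a careful person would: the job done as asked, in the order asked, and still so for the second after the job is handed in, with the robot touching nothing.
It also fails if it takes over 88 s, if anything falls off the work surface, if the arm or the gripper's body presses on something with over 40 N, if the wrist force passes 120 N, or if a joint passes its speed limit or range.

ROBOT

A 6-joint arm with a two-finger parallel gripper is mounted at the origin on the work surface; the furniture and walls round the work are solid. World frame = base frame: x ahead of the robot, y to its left, z up, the work surface at z = 0. Lengths are in mm, angles in rad, forces in N, time in s.
With the tool pointing down it reaches from about 375 to 925 mm from the base axis. Payload 5.7 kg.
Tool frame: the origin (TCP) lies between the finger pads; the fingertips stand 22 mm ahead of it and the grasp point (between the pads) lies 3 mm ahead of it; z points along the fingers, y is the line along which they close (so a half turn about z gives the same grasp; the last joint's range is limited). The gripper opens to 85 mm and grips with 20 to 120 N. Pads are 22 mm wide; open, the fingers measure 114 mm over their backs; the gripper's body (76 mm by 85 mm) begins 54 mm behind the grasp point. The pads swing forward as they close: fully open they stand 13 mm farther back than shut.
Start: joints at [1.074, 0.359, 1.51, -0, 1.272, -0.115], TCP at [223.545, 556.767, 219.967] pointing down, gripper open.
Joint ranges: [-2.97, 2.97], [-1.01, 2.36], [0.21, 2.38], [-0.96, 4.11], [0.2, 2.71], [-2.98, 2.98]. Speed limits (rad/s): [2.39, 2.39, 3.14, 3.14, 3.14, 3.14].

INTERFACE

Orientations are given as a unit quaternion [w, x, y, z].
In Python, from workcell import get_obs, grab_frame, close_job, recognise, masks_of gives the robot as it stands.
- The arm moves only by the tool step_arm, never from a script. Its argument "deltas" is a list of rows, each a list of 3 entries, a list of its own where there are three numbers: the turn, a rotation vector about the world's x, y, z in rad, then the shift along the world's x, y, z in cm, then the opening, from 0 (shut) to 1 (fully open). A call has 1 to 8 rows; each row shifts and turns the commanded pose from where the row before left it; what a row does not reach is not made up. A row lasts 1/8 s, in which the tool goes at most 62.5 mm and 10.7 degrees, less where a joint would pass 70% of its speed; a pose out of reach is approached as far as the arm can. A call with a gripper value outside its range is refused whole. The fingers move at their own pace and stop on an object; "newtons" is the grip in N (left out, the last holds). Time passes only in rows, so rows that do not move let the fingers close. It gives the time, the measured TCP pose, the force, the opening and the grip force at its end, in the units of the state.
- get_obs(): the state, without advancing time (a new reading comes with each control period).
- grab_frame(name): name is "side" or "top"; returns a dict with "frame" (480x640x3 uint8, red, green, blue), "fx", "fy", "cx", "cy" (pixels), "T" (4x4, takes a point from camera to world coordinates). Camera axes: x right, y down, z forward; pixel columns grow to the right and rows downward; lengths in mm; the calibration is good to about 2 mm. A picture is of the moment at which its call begins. There is no depth.
- close_job(): hands the job in; it is judged then, once.
Trained networks look in the newest picture that a camera, given by its name, has taken for a name from the list of things; names that differ only in an ending like _2 or _b are one class to them, and where a whole thing is asked for, a point or a joint stands for the part that bears it (a point fixed in the world has none). Each returns a list of dicts, best first, with "p" (0 to 1); they miss things now and then, are a little off and sometimes report something else, mostly with a low value. They report only what shows in the picture. A call takes as long as a camera call. They do not tell look-alikes from the thing itself.
- recognise(camera, thing): "centre" ([x, y, z] in mm, in world coordinates, good to about 4 mm: the middle of the surface that is visible of it).
- masks_of(camera, thing): "mask" (480x640 bool, what is visible of it).
The state is a dict: "t": time; "joint_positions": joint angles; "qvel": joint speeds; "joint_efforts": joint torques, N m; "ee_pos": TCP position; "eef_rot": TCP orientation; "contact_force": force on the tool from outside, world axes, zero at the start; "wrist_torque": the same for the moment, N m; "grip_width": finger opening in mm; "grip_force": force on a finger pad.
Only numpy, scipy, OpenCV 4.12 (cv2) and the standard library are available. Lean on these libraries where they do the work, as an engineer would, in place of code of your own. Each camera call takes 0.05 s, during which the arm holds its last target. There are 200 camera calls.

## Working session

There is one attempt and no reset: what is moved stays moved. The work goes in short steps, Python scripts to look and compute and a tool call to move; the robot and the scene stay as the last step left them, time stands still between calls to the robot, and variables do not carry over. Pictures are saved under pics/ and viewed, at most 14 in all, crops included, and the job is handed in when it is done.

Besides the shell and the picture viewer there is one more tool, called after "Emit:" as a command line: name --argument value ..., lists and objects as JSON in quotes. step_arm: Moves the arm, as the interface text tells. Its arguments: {"type":"object","properties":{"deltas":{"type":"array"},"newtons":{"type":"number"}},"required":["deltas"]}

```bash
mkdir -p pics
cat > h.py <<'E'
import numpy as np, cv2
from workcell import *
def px2w(f,u,v,z):
    T=np.array(f["T"]); d=T[:3,:3]@np.array([(u-f["cx"])/f["fx"],(v-f["cy"])/f["fy"],1]); o=T[:3,3]
    return o+d*(z-o[2])/d[2]
def w2px(f,p):
    T=np.array(f["T"]); c=T[:3,:3].T@(np.array(p)-T[:3,3]); return f["fx"]*c[0]/c[2]+f["cx"],f["fy"]*c[1]/c[2]+f["cy"]
def snap(cam,name):
    f=grab_frame(cam); cv2.imwrite(f"pics/{name}.png",f["frame"][:,:,::-1]); return f
E
python3 - <<'E'
from h import *
for c in("top","side"):
    f=snap(c,c+"0"); print(c,f["fx"],np.round(f["T"],2).tolist())
    for n in "solder_reel black_tape flux_pot green_tray black_tray yellow_tray grey_mat side_cutters terminal_strip".split():
        for r in recognise(c,n)[:3]:
            print(n,round(r["p"],2),np.round(r["centre"],0),np.round(w2px(f,r["centre"])))
print(get_obs())
E
```

```text
top 461.6244049027006 [[-0.04, -0.97, 0.23, 182.19], [-1.0, 0.04, -0.0, 265.43], [-0.01, -0.23, -0.97, 890.73], [0.0, 0.0, 0.0, 1.0]]
solder_reel 0.84 [355. 316.  33.] [285. 253.]
black_tape 0.56 [509. 219.  25.] [332. 176.]
flux_pot 0.84 [242. 353.  24.] [267. 314.]
flux_pot 0.83 [229. 251.  20.] [322. 319.]
flux_pot 0.57 [484.  90.  28.] [399. 185.]
green_tray 0.92 [491.  78.   4.] [402. 185.]
green_tray 0.57 [484.  89.  27.] [399. 185.]
black_tray 0.96 [354. 320.   5.] [284. 256.]
yellow_tray 0.62 [513. 221.   5.] [331. 177.]
grey_mat 0.97 [512. 358.   2.] [264. 181.]
grey_mat 0.68 [487. 449.  20.] [217. 191.]
side_cutters 0.82 [375. 132.  16.] [380. 241.]
side_cutters 0.66 [487. 447.  18.] [218. 191.]
terminal_strip 0.66 [355. 318.  30.] [285. 253.]
terminal_strip 0.5 [487. 451.  20.] [216. 191.]
side 553.1129202278667 [[-0.94, 0.22, -0.26, 642.26], [0.34, 0.63, -0.7, 988.25], [0.01, -0.74, -0.67, 725.65], [0.0, 0.0, 0.0, 1.0]]
solder_reel 0.95 [358. 330.  35.] [334. 261.]
solder_reel 0.65 [374. 138.  13.] [293. 210.]
flux_pot 0.74 [248. 359.  22.] [395. 263.]
flux_pot 0.59 [227.
[... 446 characters left out ...]
int_positions': array([ 1.07393050e+00,  3.58819993e-01,  1.51041458e+00, -1.08337022e-05,
        1.27249630e+00, -1.15115531e-01]), 'qvel': array([ 0.00098858,  0.00124402,  0.00121365, -0.00039609,  0.0006773 ,
        0.00101065]), 'joint_efforts': array([ 8.66503469e-04, -5.27594125e+01, -2.79057080e+01, -2.83906138e-04,
        1.58410417e-03, -1.35900669e-05]), 'ee_pos': array([223.5271108 , 556.76448821, 219.94929725]), 'eef_rot': array([-1.58817628e-05,  1.89716657e-01,  9.81838880e-01, -6.74601455e-05]), 'contact_force': array([-0.17125298, -0.21467331, -0.42644438]), 'wrist_torque': array([ 0.02787981,  0.02813028, -0.02202316]), 'grip_force': 0.0, 'grip_width': 85.55097211770004}
```

View pics/top0.png

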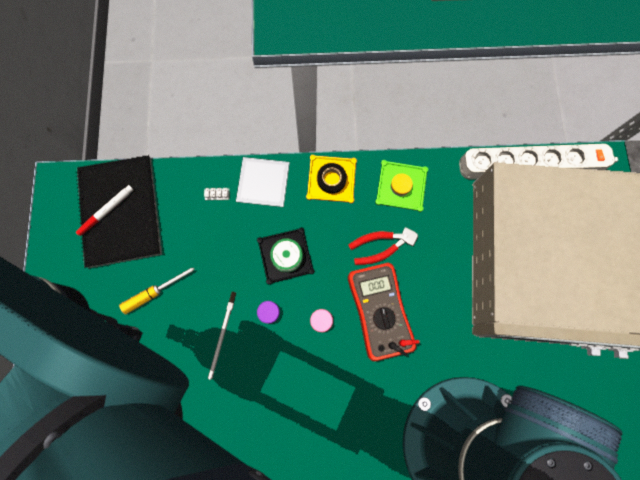

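View pics/side0.png

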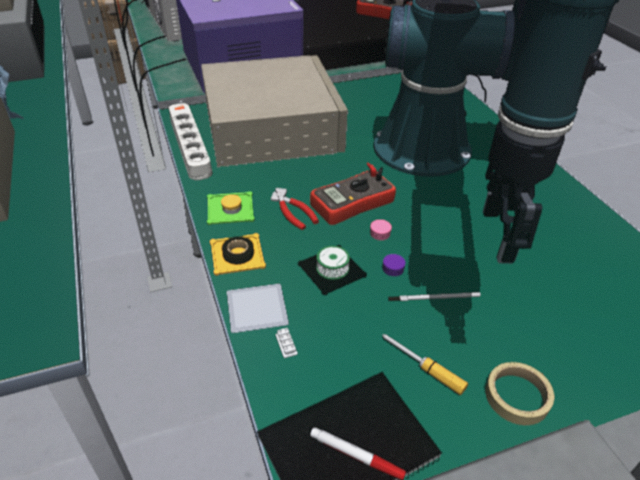

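The candidates for flux_pot are yellow (401,184), purple (267,312) and pink (321,320). The yellow one fits: it has a yellow lid and stands in the green tray. The reel is at (286,253) in the black tray and the tape at (332,178) in the yellow tray. The mat is at (264,181), the strip at (217,193) and the cutters at (383,243). I'll confirm with one enlarged crop and measure by masks.

```bash
cat > m.py <<'E'
from h import *
# heights of the visible outline tops: trays 8, mat 3, objects given per resting place
def cen(cam,n,z,near,f=None):
    best=None
    for r in masks_of(cam,n):
        m=r["mask"].astype(np.uint8)
        if m.sum()<30: continue
        c=max(cv2.findContours(m,0,2)[0],key=cv2.contourArea)
        pts=np.array([px2w(f,u,v,z)[:2] for u,v in c[:,0]],np.float32)
        (x,y),s,a=cv2.minAreaRect(pts)
        d=np.hypot(x-near[0],y-near[1])
        if d<60 and (best is None or d<best[0]): best=(d,round(x,1),round(y,1),np.round(s,0).tolist(),round(a),round(r["p"],2))
    return best
E
python3 - <<'E'
from m import *
L=[("green_tray",8,(491,80)),("black_tray",8,(354,320)),("yellow_tray",8,(513,222)),("grey_mat",3,(512,358)),("flux_pot",26,(487,85)),("solder_reel",32,(355,317)),("black_tape",23,(510,220))]
for c in("top","side"):
    f=grab_frame(c)
    for n,z,k in L: print(c,n,cen(c,n,z,k,f))
    if c=="top":
        im=f["frame"][140:290,200:440,::-1]; cv2.imwrite("pics/crop.png",cv2.resize(im,None,fx=3.3,fy=3.3,interpolation=2))
E
```

```text
top green_tray (np.float64(1.3046612424844044), 490.5, 81.2, [95.0, 97.0], 79, 0.62)
top black_tray (np.float64(1.9279093457639502), 355.1, 318.4, [98.0, 96.0], 11, 0.6)
top yellow_tray (np.float64(3.66321795977453), 509.6, 220.6, [97.0, 95.0], 83, 0.61)
top grey_mat (np.float64(3.106241289050785), 512.2, 361.1, [96.0, 96.0], 81, 0.81)
top flux_pot (np.float64(1.7773068433541401), 485.2, 85.2, [40.0, 47.0], 61, 0.68)
top solder_reel (np.float64(3.3044181450740386), 352.7, 314.7, [57.0, 62.0], 88, 0.63)
top black_tape (np.float64(4.307849562243259), 506.1, 221.7, [56.0, 57.0], 88, 0.9)
side green_tray (np.float64(2.195504954339034), 493.0, 81.0, [102.0, 94.0], 78, 0.68)
side black_tray (np.float64(4.720557256937862), 358.7, 320.0, [95.0, 101.0], 13, 0.7)
side yellow_tray (np.float64(1.5169398789555144), 511.7, 222.8, [98.0, 94.0], 82, 0.61)
side grey_mat (np.float64(2.2373313527576646), 513.0, 360.0, [96.0, 96.0], 81, 0.57)
side flux_pot (np.float64(9.265261971100767), 492.3, 92.6, [58.0, 39.0], 76, 0.67)
side solder_reel (np.float64(10.260397238282344), 359.3, 326.3, [84.0, 59.0], 67, 0.86)
side black_tape (np.float64(9.561999089715734), 511.5, 229.4, [83.0, 58.0], 77, 0.63)
```

View pics/crop.png

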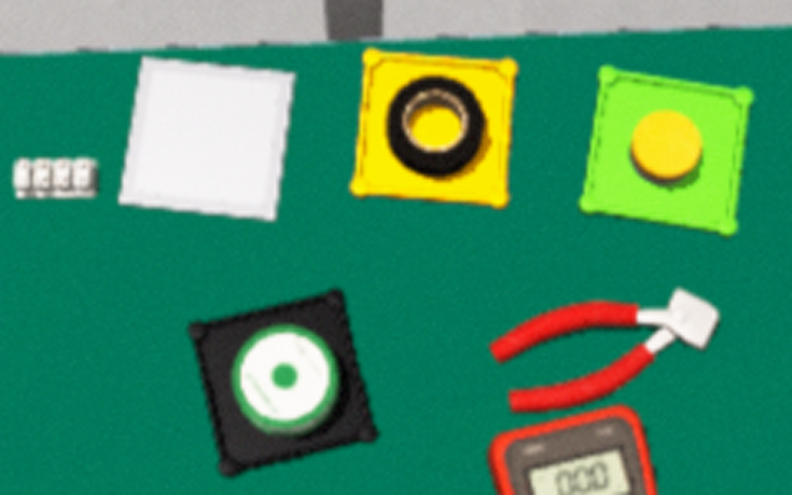

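The crop shows the yellow-lidded pot in the green tray at crop (667,145), the tape in the yellow tray and the reel in the black tray. The yellow pot is confirmed. I'll park it on the mat first.

Emit:
step_arm --deltas '[[[0,0,0],[2.2,-3.9,0],0.8],[[0,0,0],[2.2,-3.9,0],0.8],[[0,0,0],[2.2,-3.9,0],0.8],[[0,0,0],[2.2,-3.9,0],0.8],[[0,0,0],[2.2,-3.9,0],0.8],[[0,0,0],[2.2,-3.9,0],0.8],[[0,0,0],[2.2,-3.9,0],0.8],[[0,0,0],[2.2,-3.9,0],0.8]]' --newtons 25

```text
t: 2.8
ee_pos: [400.3, 243.5, 220.2]
eef_rot: [0.0, 0.19, 0.982, 0.0]
contact_force: [1.3, 0.3, 0.3]
grip_width: 68.3
grip_force: 0.0
```

Emit:
step_arm --deltas '[[[0,0,0],[2.2,-3.9,0],0.8],[[0,0,0],[2.2,-3.9,0],0.8],[[0,0,0],[2.2,-3.9,0],0.8],[[0,0,0],[2.2,-3.9,0],0.8],[[0,0,0],[0,0,-4],0.8],[[0,0,0],[0,0,-4],0.8],[[0,0,0],[0,0,-2],0.8],[[0,0,0],[0,0,0],0.8]]'

```text
t: 3.8
ee_pos: [486.2, 88.6, 118.7]
eef_rot: [-0.002, 0.19, 0.982, -0.0]
contact_force: [-0.3, 0.2, -0.3]
grip_width: 68.3
grip_force: 0.0
```

Emit:
step_arm --deltas '[[[0,0,0],[0,-0.3,-3.5],0.8],[[0,0,0],[0,0,-3],0.8],[[0,0,0],[0,0,-2.2],0.8],[[0,0,0],[0,0,0],0.8],[[0,0,0],[0,0,0],0.3],[[0,0,0],[0,0,0],0.3],[[0,0,0],[0,0,0],0.3],[[0,0,0],[0,0,0],0.3]]'

```text
t: 4.8
ee_pos: [487.8, 85.8, 33.4]
eef_rot: [0.0, 0.19, 0.982, 0.0]
contact_force: [0.5, 0.1, -0.4]
grip_width: 25.6
grip_force: 0.0
```

Run:
```python
from h import *
a=snap("side","s1a")["frame"][150:270,170:330,::-1]; b=snap("top","s1b")["frame"][120:240,320:480,::-1]
cv2.imwrite("pics/s1.png",np.vstack([cv2.resize(x,None,fx=2.5,fy=2.5,interpolation=2) for x in (a,b)]))
```

```text
(no output)
```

View pics/s1.png

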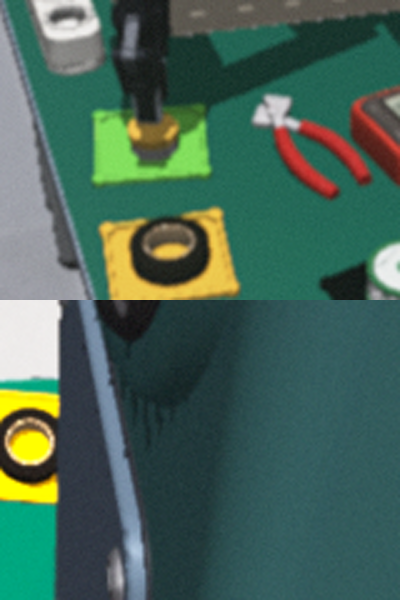

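Run:
```python
from h import *
f=snap("side","s2"); o=get_obs(); p=o["ee_pos"]; print(p,o["grip_width"])
for d in (0,22):
  for s in (-13,13,30): print(d,s,np.round(w2px(f,p+np.array([.37*s,.93*s,-d])),1))
for z in (4,16,26): print("pot axis",z,np.round(w2px(f,[486.5,85.5,z]),1))
cv2.imwrite("pics/s2c.png",cv2.resize(f["frame"][160:225,195:275,::-1],None,fx=9,fy=9,interpolation=2))
```

```text
[487.56479542  85.75390401  33.06675138] 25.576713883920725
0 -13 [232.5 194.4]
0 13 [230.7 202.2]
0 30 [229.5 207.4]
22 -13 [233.4 202.8]
22 13 [231.6 210.6]
22 30 [230.4 215.9]
pot axis 4 [233.3 209.2]
pot axis 16 [232.8 204.6]
pot axis 26 [232.4 200.8]
```

View pics/s2c.png

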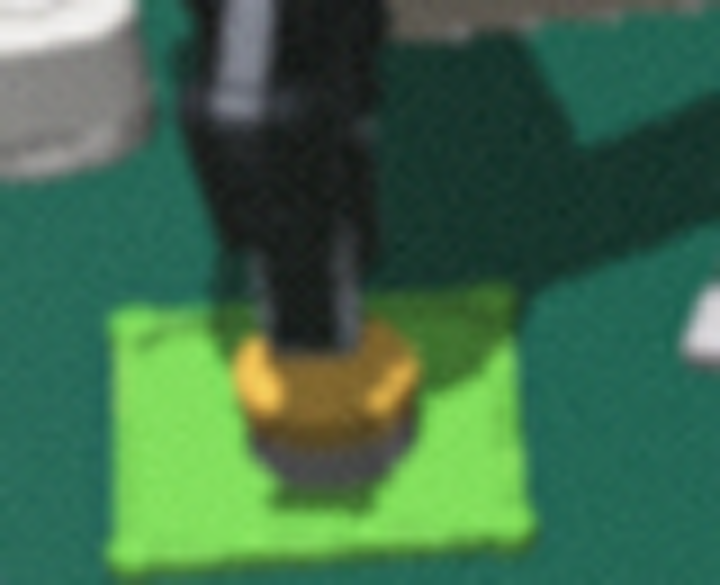

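Emit:
step_arm --deltas '[[[0,0,0],[0,0,0],0.8],[[0,0,0],[0,0,0],0.8],[[0,0,0],[0,0,0],0.8],[[0,0,0],[0,0,0],0.8]]'

```text
t: 5.45
ee_pos: [487.5, 85.8, 32.9]
eef_rot: [-0.0, 0.19, 0.982, -0.0]
contact_force: [0.2, -0.1, 0.1]
grip_width: 68.7
grip_force: 0.0
```

Run:
```python
from h import *
f=snap("side","s3"); o=get_obs(); p=o["ee_pos"]; print(p,o["grip_width"],o["contact_force"])
for d in (0,22):
  for s in (-34,34): print(d,s,np.round(w2px(f,p+np.array([.37*s,.93*s,-d])),1))
cv2.imwrite("pics/s3c.png",cv2.resize(f["frame"][150:225,195:275,::-1],None,fx=8,fy=8,interpolation=2))
```

```text
[487.55924867  85.74993737  32.96176552] 68.23102104163247 [ 0.84579484  0.77334813 -0.23420783]
0 -34 [233.9 188.4]
0 34 [229.2 208.7]
22 -34 [234.8 196.8]
22 34 [230.2 217.2]
```

View pics/s3c.png

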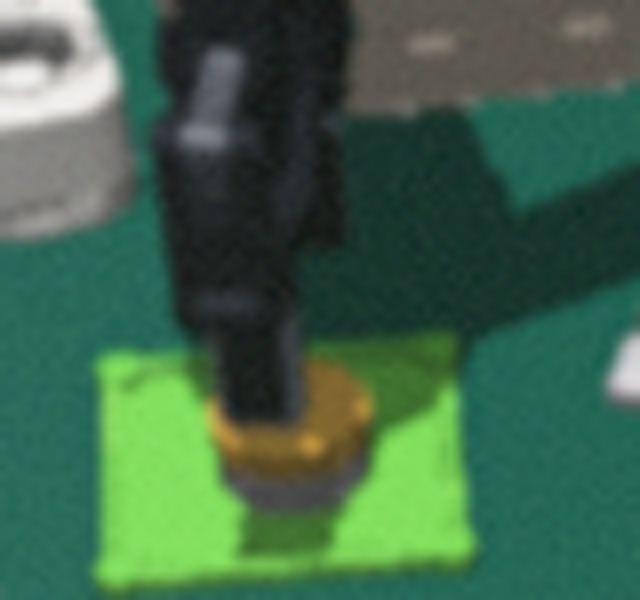

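The fingertips show about 30 mm higher than the documented tip offset: near tip at (227.5,202.5), where about (230,214) was expected. I'll descend in guarded steps and watch the force.

Emit:
step_arm --deltas '[[[0,0,0],[0,0,-0.4],0.8],[[0,0,0],[0,0,-0.4],0.8],[[0,0,0],[0,0,0],0.8]]'

```text
t: 5.88
ee_pos: [487.1, 85.8, 24.5]
eef_rot: [-0.001, 0.19, 0.982, -0.0]
contact_force: [-0.3, 0.2, -0.6]
grip_width: 68.1
grip_force: 0.0
```

Emit:
step_arm --deltas '[[[0,0,0],[0,0,-0.2],0.8],[[0,0,0],[0,0,-0.2],0.8],[[0,0,0],[0,0,0],0.8]]'

```text
t: 6.25
ee_pos: [487.4, 85.8, 20.8]
eef_rot: [-0.0, 0.19, 0.982, -0.0]
contact_force: [0.8, 0.3, -0.4]
grip_width: 68.4
grip_force: 0.0
```

Run:
```python
from h import *
f=snap("side","s4"); o=get_obs(); p=o["ee_pos"]; print(p,o["grip_width"],o["contact_force"])
cv2.imwrite("pics/s4c.png",cv2.resize(f["frame"][150:225,195:275,::-1],None,fx=8,fy=8,interpolation=2))
```

```text
[487.49651319  85.77201898  20.91273163] 68.55400627185018 [ 0.36995288 -0.02898524 -0.22922588]
```

View pics/s4c.png

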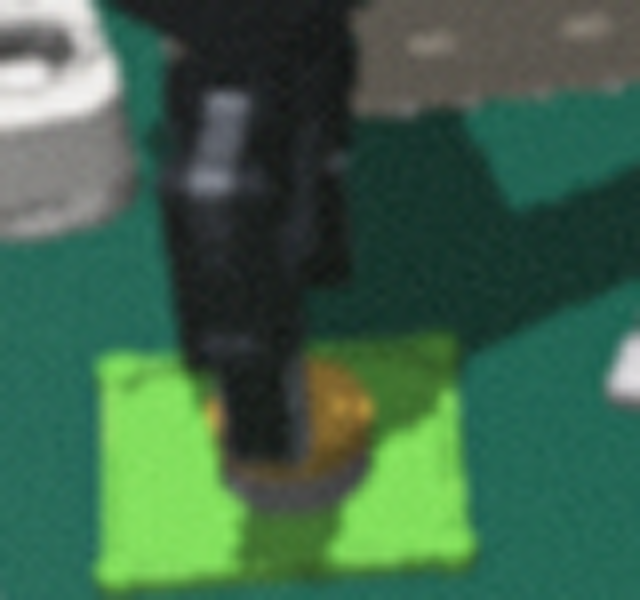

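Emit:
step_arm --deltas '[[[0,0,0],[0,0,-0.4],0.8],[[0,0,0],[0,0,-0.4],0.8],[[0,0,0],[0,0,-0.2],0.8],[[0,0,0],[0,0,0],0.8]]'

```text
t: 6.8
ee_pos: [487.3, 85.8, 10.7]
eef_rot: [-0.0, 0.19, 0.982, -0.0]
contact_force: [-0.1, -0.3, -0.6]
grip_width: 68.2
grip_force: 0.0
```

Emit:
step_arm --deltas '[[[0,0,0],[0,0,-0.2],0.8],[[0,0,0],[0,0,-0.2],0.8],[[0,0,0],[0,0,0],0.8]]'

```text
t: 7.18
ee_pos: [487.4, 85.8, 6.8]
eef_rot: [-0.0, 0.19, 0.982, -0.0]
contact_force: [0.1, 0.6, -0.6]
grip_width: 67.9
grip_force: 0.0
```

Emit:
step_arm --deltas '[[[0,0,0],[0,0,-0.2],0.8],[[0,0,0],[0,0,-0.2],0.8],[[0,0,0],[0,0,0],0.8]]'

```text
t: 7.55
ee_pos: [487.4, 85.8, 2.8]
eef_rot: [-0.0, 0.19, 0.982, -0.0]
contact_force: [-0.0, 0.1, 0.7]
grip_width: 67.8
grip_force: 0.0
```

Run:
```python
from h import *
f=snap("side","s5"); o=get_obs(); p=o["ee_pos"]; print(p,o["grip_width"],o["contact_force"])
cv2.imwrite("pics/s5c.png",cv2.resize(f["frame"][150:225,195:275,::-1],None,fx=8,fy=8,interpolation=2))
```

```text
[487.45420585  85.75898289   2.86957387] 68.1493459187275 [0.29154744 0.12300002 0.180319  ]
```

View pics/s5c.png

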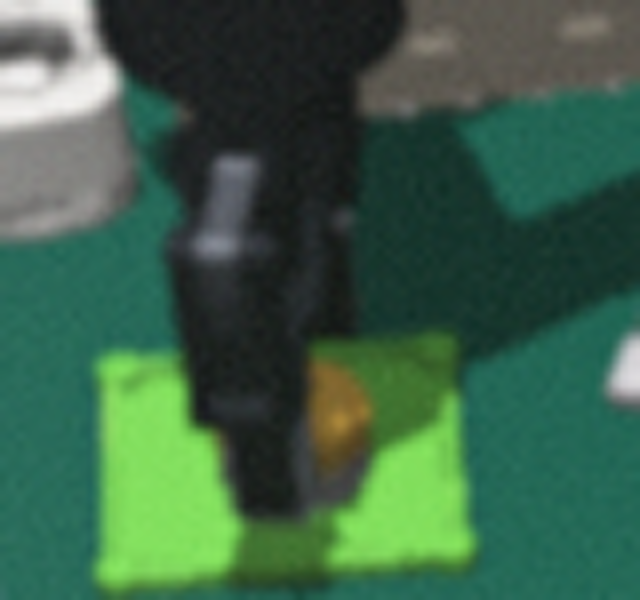

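Emit:
step_arm --deltas '[[[0,0,0],[0,0,0],0.6],[[0,0,0],[0,0,0],0.5],[[0,0,0],[0,0,0],0.42],[[0,0,0],[0,0,0],0.4],[[0,0,0],[0,0,0],0.4],[[0,0,0],[0,0,0],0.4]]'

```text
t: 8.35
ee_pos: [487.5, 85.6, 3.3]
eef_rot: [0.0, 0.19, 0.982, -0.0]
contact_force: [-1.9, -1.9, 5.5]
grip_width: 38.7
grip_force: 24.7
```

Emit:
step_arm --deltas '[[[0,0,0],[0,0,0.5],0.35],[[0,0,0],[0,0,1],0.35],[[0,0,0],[0,0,1.5],0.35],[[0,0,0],[0,0,2],0.35],[[0,0,0],[0,0,2],0.35],[[0,0,0],[0,0,0],0.35]]'

```text
t: 9.1
ee_pos: [489.2, 85.9, 75.0]
eef_rot: [0.002, 0.19, 0.982, 0.0]
contact_force: [-0.0, 0.4, -0.8]
grip_width: 38.5
grip_force: 25.5
```

Run:
```python
from h import *
f=snap("side","s6"); o=get_obs(); p=o["ee_pos"]; print(p,o["grip_width"],o["contact_force"],o["wrist_torque"])
cv2.imwrite("pics/s6c.png",cv2.resize(f["frame"][130:225,185:285,::-1],None,fx=6,fy=6,interpolation=2))
```

```text
[488.37507903  85.81703682  74.00550766] 38.55330561742602 [ 0.48677362  0.50914946 -1.13651459] [-0.01584863  0.04279982 -0.04832688]
```

View pics/s6c.png

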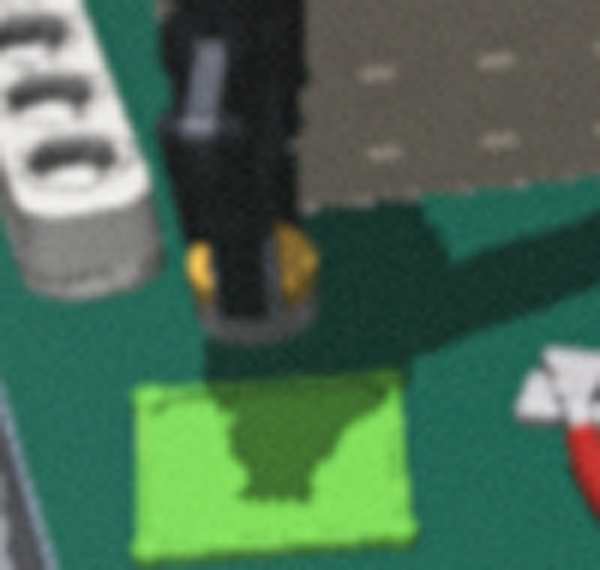

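The pot is held upright at crop (255,280), clear of the tray. Now I'll carry it to the mat.

Emit:
step_arm --deltas '[[[0,0,0],[0.1,1.5,0.5],0.35],[[0,0,0],[0.3,3,0.5],0.35],[[0,0,0],[0.3,4,0],0.35],[[0,0,0],[0.4,4.5,0],0.35],[[0,0,0],[0.4,4.5,0],0.35],[[0,0,0],[0.4,4.5,0],0.35],[[0,0,0],[0.3,3.5,0],0.35],[[0,0,0],[0.2,2,0],0.35]]'

```text
t: 10.15
ee_pos: [510.7, 363.1, 82.2]
eef_rot: [-0.0, 0.189, 0.982, -0.0]
contact_force: [0.6, -0.0, -1.1]
grip_width: 38.8
grip_force: 25.5
```

Emit:
step_arm --deltas '[[[0,0,0],[0,0,-1],0.35],[[0,0,0],[0,0,-2],0.35],[[0,0,0],[0,0,-2],0.35],[[0,0,0],[0,0,-1.5],0.35],[[0,0,0],[0,0,-0.8],0.35],[[0,0,0],[0,0,-0.3],0.35],[[0,0,0],[0,0,0],0.35]]'

```text
t: 11.02
ee_pos: [511.8, 360.8, 7.2]
eef_rot: [0.0, 0.19, 0.982, 0.0]
contact_force: [-0.7, -0.3, -1.4]
grip_width: 38.8
grip_force: 25.5
```

Emit:
step_arm --deltas '[[[0,0,0],[0,0,-0.2],0.35],[[0,0,0],[0,0,-0.15],0.35],[[0,0,0],[0,0,-0.1],0.35],[[0,0,0],[0,0,0],0.35]]'

```text
t: 11.52
ee_pos: [511.5, 360.8, 2.5]
eef_rot: [-0.0, 0.19, 0.982, -0.0]
contact_force: [1.2, 0.7, -0.7]
grip_width: 38.7
grip_force: 25.5
```

Emit:
step_arm --deltas '[[[0,0,0],[0,0,-0.1],0.35],[[0,0,0],[0,0,-0.05],0.35],[[0,0,0],[0,0,0],0.35]]'

```text
t: 11.9
ee_pos: [511.6, 360.9, 2.3]
eef_rot: [0.0, 0.19, 0.982, 0.0]
contact_force: [-3.0, -1.6, 10.6]
grip_width: 38.6
grip_force: 26.3
```

Emit:
step_arm --deltas '[[[0,0,0],[0,0,0],0.6],[[0,0,0],[0,0,0],0.75],[[0,0,0],[0,0,0],0.8],[[0,0,0],[0,0,1],0.8],[[0,0,0],[0,0,2],0.8],[[0,0,0],[0,0,3],1],[[0,0,0],[0,0,3],1],[[0,0,0],[-2,-0.6,1],1]]'

```text
t: 12.9
ee_pos: [494.4, 356.1, 104.0]
eef_rot: [0.002, 0.19, 0.982, 0.002]
contact_force: [0.6, -0.2, -1.0]
grip_width: 85.2
grip_force: 0.0
```

Emit:
step_arm --deltas '[[[0,0,0],[-4,-1.2,0],1],[[0,0,0],[-4,-1.2,0],1],[[0,0,0],[-4,-1.1,0],1],[[0,0,0],[-1.8,-0.5,0],1],[[0,0,0],[0,0,-1],1],[[0,0,0],[0,0,0],1]]'

```text
t: 13.65
ee_pos: [355.1, 315.4, 90.6]
eef_rot: [0.0, 0.19, 0.982, 0.0]
contact_force: [0.0, 0.5, -0.5]
grip_width: 85.3
grip_force: 0.0
```

Run:
```python
from m import *
f=snap("side","s7"); o=get_obs(); p=o["ee_pos"]; print(p,o["grip_width"],o["contact_force"])
print("pot on mat side",cen("side","flux_pot",25,(512,360),f), "reel",cen("side","solder_reel",32,(354,315),f))
a=f["frame"][180:330,230:410,::-1]
cv2.imwrite("pics/s7c.png",cv2.resize(a,None,fx=4,fy=4,interpolation=2))
```

```text
[355.31835168 315.48970981  90.71730539] 85.35131152648634 [-0.7062653   0.41442425  0.41597037]
pot on mat side (np.float64(9.623384375912554), 516.1, 368.7, [57.0, 40.0], 76, 0.91) reel (np.float64(12.68765428069345), 358.5, 326.9, [83.0, 59.0], 70, 0.72)
```

View pics/s7c.png

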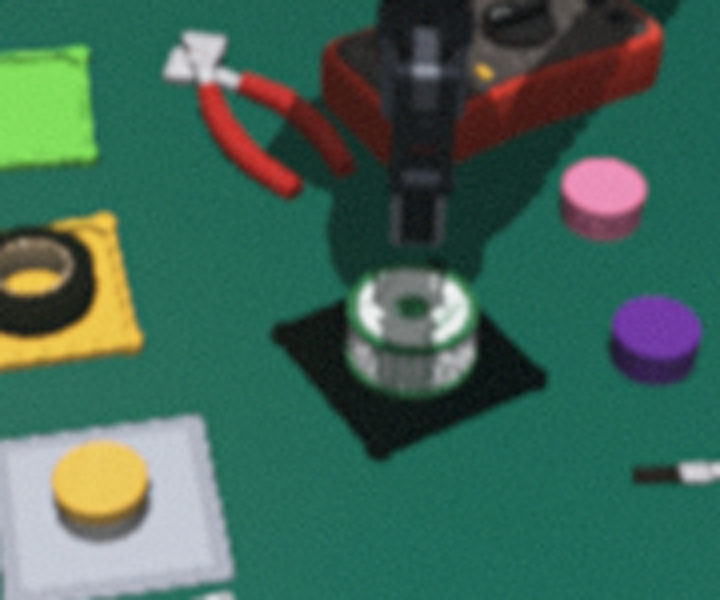

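The pot stands upright on the mat at crop (100,485). The reel is at crop (412,320), with the gripper above it.

Emit:
step_arm --deltas '[[[0,0,0],[0,0,-2],1],[[0,0,0],[0,0,-2.5],1],[[0,0,0],[0,0,-2],1],[[0,0,0],[0,0,-0.8],1],[[0,0,0],[0,0,-0.5],1],[[0,0,0],[0,0,0],1]]'

```text
t: 14.55
ee_pos: [353.9, 314.9, 13.1]
eef_rot: [0.0, 0.19, 0.982, 0.0]
contact_force: [-0.5, -0.9, 0.4]
grip_width: 85.6
grip_force: 0.0
```

Emit:
step_arm --deltas '[[[0,0,0],[0,0,-0.4],1],[[0,0,0],[0,0,-0.4],1],[[0,0,0],[0,0,-0.3],1],[[0,0,0],[0,0,0],1]]'

```text
t: 15.05
ee_pos: [353.3, 314.7, 1.8]
eef_rot: [-0.0, 0.19, 0.982, -0.0]
contact_force: [0.0, 0.0, -0.1]
grip_width: 85.7
grip_force: 0.0
```

Emit:
step_arm --deltas '[[[0,0,0],[0,0,0],0.85],[[0,0,0],[0,0,0],0.75],[[0,0,0],[0,0,0],0.68],[[0,0,0],[0,0,0],0.62],[[0,0,0],[0,0,0],0.55],[[0,0,0],[0,0,0],0.55]]' --newtons 40

```text
t: 15.8
ee_pos: [353.5, 314.6, 2.4]
eef_rot: [0.0, 0.19, 0.982, -0.0]
contact_force: [-0.7, -0.9, 6.7]
grip_width: 57.9
grip_force: 41.3
```

Emit:
step_arm --deltas '[[[0,0,0],[0,0,0.5],0.5],[[0,0,0],[0,0,1],0.5],[[0,0,0],[0,0,2],0.5],[[0,0,0],[0,0,2.5],0.5],[[0,0,0],[0.5,-0.8,2],0.5],[[0,0,0],[1.2,-2.1,1],0.5],[[0,0,0],[2,-3.4,0],0.5],[[0,0,0],[2.2,-3.7,0],0.5]]'

```text
t: 16.8
ee_pos: [412.8, 214.1, 92.7]
eef_rot: [0.0, 0.189, 0.982, 0.0]
contact_force: [-0.1, -0.0, -4.0]
grip_width: 58.2
grip_force: 44.2
```

Emit:
step_arm --deltas '[[[0,0,0],[2.2,-3.7,0],0.5],[[0,0,0],[2.2,-3.7,0],0.5],[[0,0,0],[2,-3.4,0],0.5],[[0,0,0],[1.4,-2.5,0],0.5],[[0,0,0],[0,0,-1],0.5],[[0,0,0],[0,0,-2],0.5],[[0,0,0],[0,0,-1],0.5],[[0,0,0],[0,0,0],0.5]]'

```text
t: 17.8
ee_pos: [489.2, 82.3, 51.3]
eef_rot: [-0.001, 0.189, 0.982, -0.0]
contact_force: [-0.8, 0.3, -2.7]
grip_width: 58.3
grip_force: 44.1
```

Emit:
step_arm --deltas '[[[0,0,0],[0.1,-0.1,-1],0.5],[[0,0,0],[0,0,-1.5],0.5],[[0,0,0],[0,0,-1.2],0.5],[[0,0,0],[0,0,-0.6],0.5],[[0,0,0],[0,0,-0.2],0.5],[[0,0,0],[0,0,0],0.5]]'

```text
t: 18.55
ee_pos: [491.6, 80.8, 6.9]
eef_rot: [-0.0, 0.19, 0.982, -0.0]
contact_force: [0.1, 1.0, -2.7]
grip_width: 58.6
grip_force: 44.1
```

Emit:
step_arm --deltas '[[[0,0,0],[0,0,-0.15],0.5],[[0,0,0],[0,0,-0.1],0.5],[[0,0,0],[0,0,0],0.5]]'

```text
t: 18.92
ee_pos: [491.6, 80.8, 4.6]
eef_rot: [0.0, 0.19, 0.982, -0.0]
contact_force: [0.4, 1.3, -3.7]
grip_width: 58.2
grip_force: 44.2
```

Emit:
step_arm --deltas '[[[0,0,0],[0,0,-0.1],0.5],[[0,0,0],[0,0,-0.08],0.5],[[0,0,0],[0,0,0],0.5]]'

```text
t: 19.3
ee_pos: [491.5, 80.8, 2.6]
eef_rot: [-0.0, 0.19, 0.982, -0.0]
contact_force: [-0.7, -0.3, -3.1]
grip_width: 58.1
grip_force: 44.2
```

Emit:
step_arm --deltas '[[[0,0,0],[0,0,-0.06],0.5],[[0,0,0],[0,0,-0.05],0.5],[[0,0,0],[0,0,0],0.5]]'

```text
t: 19.68
ee_pos: [491.6, 80.8, 2.5]
eef_rot: [0.0, 0.19, 0.982, -0.0]
contact_force: [-2.6, -0.6, 8.6]
grip_width: 58.0
grip_force: 45.5
```

Emit:
step_arm --deltas '[[[0,0,0],[0,0,0],0.75],[[0,0,0],[0,0,0],0.9],[[0,0,0],[0,0,0],1],[[0,0,0],[0,0,1],1],[[0,0,0],[0,0,2.5],1],[[0,0,0],[0,0,3],1],[[0,0,0],[0.2,2,1],1],[[0,0,0],[0.4,4,0],1]]'

```text
t: 20.68
ee_pos: [498.8, 140.6, 78.4]
eef_rot: [0.001, 0.191, 0.982, 0.0]
contact_force: [-0.2, 1.1, 0.1]
grip_width: 85.4
grip_force: 0.0
```

Emit:
step_arm --deltas '[[[0,0,0],[0.5,4,0],1],[[0,0,0],[0.4,3,0],1],[[0,0,0],[0.1,1.1,-0.5],1],[[0,0,0],[0,0,-1.5],1],[[0,0,0],[0,0,-2],1],[[0,0,0],[0,0,-1.5],1],[[0,0,0],[0,0,-0.6],1],[[0,0,0],[0,0,0],1]]'

```text
t: 21.68
ee_pos: [507.2, 221.2, 15.0]
eef_rot: [-0.001, 0.19, 0.982, -0.0]
contact_force: [0.7, -0.8, 1.1]
grip_width: 85.7
grip_force: 0.0
```

Emit:
step_arm --deltas '[[[0,0,0],[0,0,-0.5],1],[[0,0,0],[0,0,-0.3],1],[[0,0,0],[0,0,-0.2],1],[[0,0,0],[0,0,0],1]]'

```text
t: 22.18
ee_pos: [507.5, 221.8, 5.5]
eef_rot: [-0.0, 0.19, 0.982, -0.0]
contact_force: [0.3, -0.1, -0.8]
grip_width: 85.2
grip_force: 0.0
```

Emit:
step_arm --deltas '[[[0,0,0],[0,0,-0.3],1],[[0,0,0],[0,0,-0.2],1],[[0,0,0],[0,0,-0.1],1],[[0,0,0],[0,0,0],0.9],[[0,0,0],[0,0,0],0.8],[[0,0,0],[0,0,0],0.75]]' --newtons 25

```text
t: 22.92
ee_pos: [507.6, 221.8, -0.4]
eef_rot: [0.0, 0.19, 0.982, -0.0]
contact_force: [-0.1, -1.0, 0.2]
grip_width: 64.1
grip_force: 0.0
```

Emit:
step_arm --deltas '[[[0,0,0],[0,0,0],0.7],[[0,0,0],[0,0,0],0.65],[[0,0,0],[0,0,0],0.6],[[0,0,0],[0,0,0],0.6],[[0,0,0],[0,0,0],0.6]]'

```text
t: 23.55
ee_pos: [507.6, 221.8, 0.0]
eef_rot: [0.0, 0.19, 0.982, -0.0]
contact_force: [-0.2, -0.2, 5.3]
grip_width: 58.5
grip_force: 26.0
```

Emit:
step_arm --deltas '[[[0,0,0],[0,0,0.5],0.55],[[0,0,0],[0,0,1],0.55],[[0,0,0],[0,0,2],0.55],[[0,0,0],[0,0,2.5],0.55],[[0,0,0],[-0.8,0.5,1.5],0.55],[[0,0,0],[-2,1.3,0.5],0.55],[[0,0,0],[-3,1.9,0],0.55],[[0,0,0],[-3,1.9,0],0.55]]'

```text
t: 24.55
ee_pos: [416.4, 278.3, 79.0]
eef_rot: [-0.001, 0.19, 0.982, -0.0]
contact_force: [-0.2, 0.4, -0.7]
grip_width: 58.4
grip_force: 27.1
```

Emit:
step_arm --deltas '[[[0,0,0],[-3,1.9,0],0.55],[[0,0,0],[-2.3,1.5,0],0.55],[[0,0,0],[-1,0.7,0],0.55],[[0,0,0],[0,0,-1],0.55],[[0,0,0],[0,0,-2],0.55],[[0,0,0],[0,0,-2],0.55],[[0,0,0],[0,0,-1],0.55],[[0,0,0],[0,0,0],0.55]]'

```text
t: 25.55
ee_pos: [356.4, 318.1, 18.7]
eef_rot: [-0.001, 0.19, 0.982, -0.001]
contact_force: [0.2, 0.0, -0.1]
grip_width: 58.3
grip_force: 27.1
```

Check the reel and where the tape hangs before setting it down.

Run:
```python
from m import *
print(get_obs()["ee_pos"])
f=snap("side","s8"); g=snap("top","s8t")
print("side green",cen("side","green_tray",8,(491,81),f),"reel",cen("side","solder_reel",32,(495,90),f),"black",cen("side","black_tray",8,(356,319),f))
print("top",cen("top","green_tray",8,(491,81),g),cen("top","solder_reel",32,(491,81),g))
a=cv2.resize(f["frame"][170:330,190:390,::-1],None,fx=4,fy=3.75,interpolation=2)
cv2.imwrite("pics/s8c.png",a)
```

```text
[356.4326205  318.1203054   18.67969155]
side green (np.float64(1.8782187573255549), 492.8, 81.6, [103.0, 93.0], 78, 0.86) reel (np.float64(6.5017983874418555), 496.9, 96.2, [93.0, 59.0], 76, 0.61) black (np.float64(2.0589543737904608), 357.9, 319.7, [96.0, 99.0], 11, 0.77)
top None None
```

View pics/s8c.png

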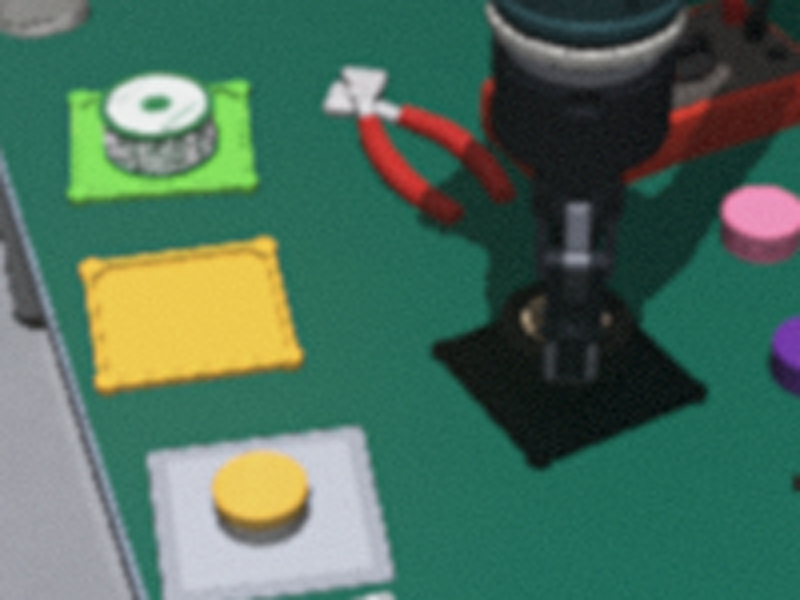

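Emit:
step_arm --deltas '[[[0,0,0],[0,0,-0.6],0.55],[[0,0,0],[0,0,-0.5],0.55],[[0,0,0],[0,0,-0.3],0.55],[[0,0,0],[0,0,-0.1],0.55],[[0,0,0],[0,0,0],0.55]]'

```text
t: 26.52
ee_pos: [356.5, 318.7, 4.4]
eef_rot: [-0.0, 0.19, 0.982, -0.0]
contact_force: [-0.6, -1.2, -1.1]
grip_width: 58.3
grip_force: 27.1
```

The reel stands upright in the green tray at crop (160,125). The yellow tray is empty, and the tape hangs level over the black tray.

Emit:
step_arm --deltas '[[[0,0,0],[0,0,-0.2],0.55],[[0,0,0],[0,0,-0.1],0.55],[[0,0,0],[0,0,0],0.55]]'

```text
t: 26.9
ee_pos: [356.5, 318.7, 1.5]
eef_rot: [-0.0, 0.19, 0.982, -0.0]
contact_force: [-0.1, -0.6, -0.7]
grip_width: 58.3
grip_force: 27.1
```

Emit:
step_arm --deltas '[[[0,0,0],[0,0,-0.08],0.55],[[0,0,0],[0,0,-0.07],0.55],[[0,0,0],[0,0,0],0.55]]'

```text
t: 27.28
ee_pos: [356.6, 318.8, 0.1]
eef_rot: [0.0, 0.19, 0.982, -0.0]
contact_force: [-0.2, -0.3, 0.1]
grip_width: 58.6
grip_force: 27.1
```

Emit:
step_arm --deltas '[[[0,0,0],[0,0,0],0.75],[[0,0,0],[0,0,0],0.9],[[0,0,0],[0,0,0],1],[[0,0,0],[0,0,1],1],[[0,0,0],[0,0,2.5],1],[[0,0,0],[0,0,3],0.9],[[0,0,0],[1.5,0.4,1],0.8],[[0,0,0],[3,0.8,0],0.8]]'

```text
t: 28.28
ee_pos: [401.5, 330.9, 76.9]
eef_rot: [0.0, 0.189, 0.982, 0.0]
contact_force: [1.0, -0.1, 0.5]
grip_width: 68.7
grip_force: 0.0
```

Emit:
step_arm --deltas '[[[0,0,0],[4,1.1,0],0.8],[[0,0,0],[4,1.1,0],0.8],[[0,0,0],[3,0.8,0],0.8],[[0,0,0],[0,0,-1],0.8],[[0,0,0],[0,0,-2],0.8],[[0,0,0],[0,0,-2],0.8],[[0,0,0],[0,0,-1],0.8],[[0,0,0],[0,0,0],0.8]]'

```text
t: 29.28
ee_pos: [510.2, 360.2, 14.5]
eef_rot: [-0.001, 0.19, 0.982, -0.001]
contact_force: [-0.2, -0.3, 0.3]
grip_width: 68.8
grip_force: 0.0
```

Emit:
step_arm --deltas '[[[0,0,0],[0,0,-0.5],0.8],[[0,0,0],[0,0,-0.5],0.8],[[0,0,0],[0,0,-0.3],0.8],[[0,0,0],[0,0,0],0.8]]'

```text
t: 29.78
ee_pos: [511.4, 360.7, 1.9]
eef_rot: [-0.0, 0.19, 0.982, -0.0]
contact_force: [-0.3, -0.6, -0.8]
grip_width: 67.6
grip_force: 0.0
```

Emit:
step_arm --deltas '[[[0,0,0],[0,0,0],0.6],[[0,0,0],[0,0,0],0.5],[[0,0,0],[0,0,0],0.42],[[0,0,0],[0,0,0],0.4],[[0,0,0],[0,0,0],0.4],[[0,0,0],[0,0,0],0.4]]'

```text
t: 30.52
ee_pos: [511.7, 360.8, 2.5]
eef_rot: [0.0, 0.19, 0.982, 0.0]
contact_force: [-0.6, -0.7, 5.8]
grip_width: 38.7
grip_force: 25.2
```

Emit:
step_arm --deltas '[[[0,0,0],[0,0,0.5],0.35],[[0,0,0],[0,0,1],0.35],[[0,0,0],[0,0,2],0.35],[[0,0,0],[0,0,1.5],0.35],[[0,0,0],[0,-1.5,0.5],0.35],[[0,0,0],[0,-3,0],0.35],[[0,0,0],[0,-3.5,0],0.35],[[0,0,0],[0,-3,0],0.35]]'

```text
t: 31.52
ee_pos: [510.7, 248.6, 56.8]
eef_rot: [-0.0, 0.19, 0.982, -0.001]
contact_force: [-0.6, -0.8, -0.5]
grip_width: 38.8
grip_force: 25.4
```

Emit:
step_arm --deltas '[[[0,0,0],[-0.1,-2,0],0.35],[[0,0,0],[0,-0.9,0],0.35],[[0,0,0],[0,0,-1],0.35],[[0,0,0],[0,0,-2],0.35],[[0,0,0],[0,0,-1.2],0.35],[[0,0,0],[0,0,-0.6],0.35],[[0,0,0],[0,0,0],0.35]]'

```text
t: 32.4
ee_pos: [510.3, 222.0, 8.6]
eef_rot: [-0.0, 0.19, 0.982, -0.0]
contact_force: [0.8, -0.8, -0.5]
grip_width: 38.8
grip_force: 25.4
```

Emit:
step_arm --deltas '[[[0,0,0],[0,0,-0.2],0.35],[[0,0,0],[0,0,-0.15],0.35],[[0,0,0],[0,0,-0.1],0.35],[[0,0,0],[0,0,-0.05],0.35],[[0,0,0],[0,0,0],0.35]]'

```text
t: 33.02
ee_pos: [510.6, 221.8, 4.1]
eef_rot: [0.0, 0.19, 0.982, -0.0]
contact_force: [0.9, 0.3, -0.9]
grip_width: 38.9
grip_force: 25.4
```

Emit:
step_arm --deltas '[[[0,0,0],[0,0,-0.08],0.35],[[0,0,0],[0,0,-0.05],0.35],[[0,0,0],[0,0,0],0.35]]'

```text
t: 33.4
ee_pos: [510.6, 221.8, 3.5]
eef_rot: [0.0, 0.19, 0.982, 0.0]
contact_force: [-2.4, -0.9, 6.8]
grip_width: 38.8
grip_force: 26.0
```

Contact. Release, rise and retreat for a clear view.

Emit:
step_arm --deltas '[[[0,0,0],[0,0,0],0.6],[[0,0,0],[0,0,0],0.75],[[0,0,0],[0,0,0],0.8],[[0,0,0],[0,0,1],0.8],[[0,0,0],[0,0,2.5],0.8],[[0,0,0],[0,0,4],0.8],[[0,0,0],[0,0,5],0.8],[[0,0,0],[-1,3,3],0.8]]'

```text
t: 34.4
ee_pos: [502.2, 251.2, 161.0]
eef_rot: [0.002, 0.191, 0.982, 0.001]
contact_force: [0.8, 0.9, -1.5]
grip_width: 68.7
grip_force: 0.0
```

Emit:
step_arm --deltas '[[[0,0,0],[-3,4,2],0.8],[[0,0,0],[-3,4,2],0.8],[[0,0,0],[-3,4,0],0.8],[[0,0,0],[-3,4,0],0.8],[[0,0,0],[-3,4,0],0.8],[[0,0,0],[-3,4,0],0.8],[[0,0,0],[-3,4,0],0.8],[[0,0,0],[-2,2,0],0.8]]'

```text
t: 35.4
ee_pos: [268.9, 553.7, 198.4]
eef_rot: [-0.0, 0.189, 0.982, 0.001]
contact_force: [0.7, -0.5, -0.6]
grip_width: 68.4
grip_force: 0.0
```

Run:
```python
from m import *
print(get_obs()["ee_pos"])
f=snap("side","s9"); g=snap("top","s9t")
for c,F in(("side",f),("top",g)):
  for n,z,k in [("green_tray",8,(491,81)),("solder_reel",32,(491,85)),("black_tray",8,(356,319)),("black_tape",23,(356,319)),("yellow_tray",8,(510,221)),("flux_pot",26,(510,221))]: print(c,n,cen(c,n,z,k,F))
a=cv2.resize(f["frame"][170:340,190:390,::-1],(590,500),interpolation=2)
b=cv2.resize(g["frame"][140:300,190:440,::-1],(800,512),interpolation=2)
cv2.imwrite("pics/s9b.png",b)
```

```text
[268.87650735 553.65877021 198.43976577]
side green_tray (np.float64(1.2241859525366066), 492.2, 81.4, [102.0, 95.0], 78, 0.67)
side solder_reel None
side black_tray (np.float64(2.2778756001548666), 358.3, 319.1, [97.0, 99.0], 11, 0.8)
side black_tape (np.float64(10.049037606092037), 362.2, 326.9, [78.0, 59.0], 70, 0.62)
side yellow_tray (np.float64(2.3931545859819123), 512.4, 221.0, [106.0, 97.0], 82, 0.83)
side flux_pot (np.float64(11.62943847707569), 515.9, 231.0, [58.0, 39.0], 75, 0.83)
top green_tray (np.float64(0.900902468804804), 490.3, 80.4, [93.0, 96.0], 79, 0.89)
top solder_reel (np.float64(2.7677098660907267), 488.4, 84.1, [58.0, 67.0], 60, 0.95)
top black_tray (np.float64(0.9136072904145436), 355.9, 318.1, [96.0, 95.0], 12, 0.97)
top black_tape (np.float64(1.495560066874079), 357.5, 318.9, [58.0, 61.0], 88, 0.6)
top yellow_tray (np.float64(0.9422878386763437), 510.9, 220.7, [93.0, 97.0], 84, 0.81)
top flux_pot (np.float64(1.9223774400639708), 509.1, 222.7, [38.0, 44.0], 88, 0.89)
```

View pics/s9b.png

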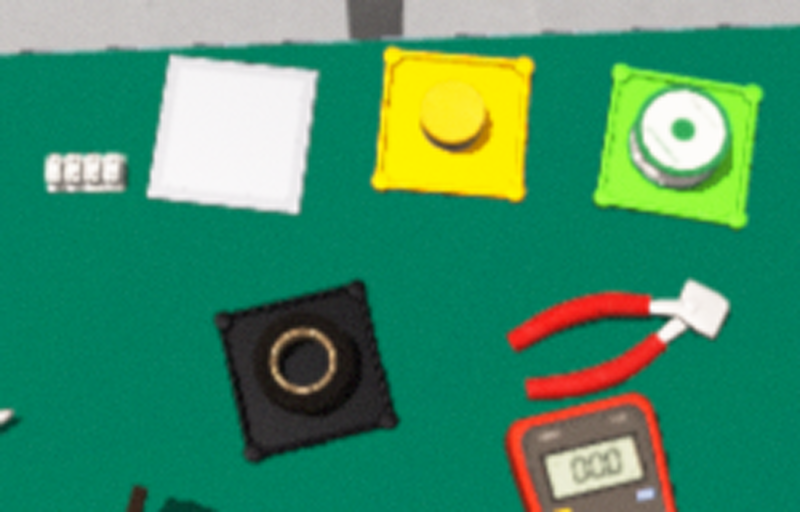

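The pot is in the yellow tray at (455,117), the reel in the green tray at (682,135) and the tape in the black tray at (305,362). All are upright and within about 3 mm of centre. The mat is empty, and the strip and cutters look unmoved.

```bash
python3 -c "
from workcell import *
print(close_job())"
```

```text
the job is handed in; nothing more can be done
None
```

The job is handed in at about 36 s: reel in the green tray, tape in the black tray and flux pot in the yellow tray, all upright and within about 3 mm of centre in the last pictures, with the mat empty and the cutters and strip untouched.

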